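# Change the cartridges of a filter manifold

## Robot

A 6-joint arm with a two-finger parallel gripper is mounted at the origin on a cart in front of the work surface, level with it; the furniture and walls round the work are solid. World frame = base frame: x ahead of the robot, y to its left, z up, the work surface at z = 0. Lengths are in m, angles in rad, forces in N, time in s.
With the tool pointing down it reaches from about 0.35 to 0.975 m from the base axis. Payload 4.9 kg.
Tool frame: the origin (TCP) lies at the very end of the fingers, on their centre line; the grasp point (between the pads) lies 19 mm behind it (pinch_z is the distance from the TCP to the grasp point, in m); z points along the fingers, y is the line along which they close (so a half turn about z gives the same grasp; the last joint's range is limited). The gripper opens to 85 mm and grips with 20 to 120 N. Pads are 22 mm wide; open, the fingers measure 114 mm over their backs; the gripper's body (76 mm by 85 mm) begins 54 mm behind the grasp point. The pads swing forward as they close: fully open they stand 13 mm farther back than shut.
Start: joints at [1.043, 0.053, 1.613, -0, 1.476, -0.119], TCP at [0.248, 0.573, 0.231] pointing down, gripper open.
Joint ranges: [-3.01, 3.01], [-1.01, 2.22], [0.06, 2.58], [-1.02, 4.17], [0.09, 2.62], [-3.14, 3.14]. Speed limits (rad/s): [2.57, 2.57, 3.14, 3.14, 3.14, 3.14].

## Interface

Orientations are given as a unit quaternion [w, x, y, z].
In Python, from plant import * gives the robot as it stands. The module is installed in compiled form; this text tells all that it offers.
- The arm moves only by the tool play_rows, never from a script. Its arguments are lists of equal length, an entry for each row: "linear": the shift along the world's x, y, z in m, a list of three; "turn": the turn about the world's z in degrees. A call has 1 to 8 rows; each row shifts and turns the commanded pose from where the row before left it; what a row does not reach is not made up. A row lasts 1/8 s, in which the tool goes at most 62.5 mm and 10.7 degrees, less where a joint would pass 70% of its speed; a pose out of reach is approached as far as the arm can. A call is refused whole if a number of a shift passes 0.0625 or a number of a turn 10.7, either way. A call with a gripper value outside its range is refused whole. "hand" is the finger opening in m, from 0 to 0.0854, set as the call begins (left out, the last holds). The fingers move at their own pace and stop on an object; the grip force is fixed at half the most. Time passes only in rows, so rows that do not move let the fingers close. It gives the time, the measured TCP pose, the force, the opening and the grip force at its end, in the units of the state.
- state(): the state, without advancing time (a new reading comes with each control period).
- grab_frame(name): name is "scene" or "top" or "wrist"; returns the picture (480x640x3 uint8, red, green, blue); there is no depth.
- camera_info(name): a dict with "camera_matrix" (3x3 intrinsics, pixels), "origin" and "attitude" of the camera in the world; the wrist camera has in their place "mount" (4x4, takes a point from camera to tool coordinates, whose origin is the TCP and whose axes are the flange's). Camera axes: x right, y down, z forward; pixel columns grow to the right and rows downward; lengths in m; the calibration is good to about 2 mm. The wrist camera is an equidistant fisheye: a pixel r from the principal point sees the ray r / f radians off the axis. A picture is of the moment at which its call begins: read the wrist's pose just before it. camera_info takes no time and is no camera call.
- job_done(): hands the job in; it is judged then, once.
Trained networks look in the newest picture that a camera, given by its name, has taken for a name from the list of things; names that differ only in an ending like _2 or _b are one class to them, and where a whole thing is asked for, a point or a joint stands for the part that bears it (a point fixed in the world has none). Each returns a list of dicts, best first, with "p" (0 to 1); they miss things now and then, are a little off and sometimes report something else, mostly with a low value. They report only what shows in the picture. A call takes as long as a camera call.
- trace(camera, thing): "region" (480x640 bool, what is visible of it) and "location" ([column, row] in pixels, amid what is visible of it).
The state is a dict: "time": time; "joint_pos": joint angles; "joint_vel": joint speeds; "joint_efforts": joint torques, N m; "tool_pos": TCP position; "tool_rot": TCP orientation; "contact_force": force on the tool from outside, world axes, zero at the start; "ft_torque": the same for the moment, N m; "gripper_width": opening from 0.0 (shut) to 1.0 (fully open); "grasp_force": force on a finger pad.
Only numpy, scipy, OpenCV 4.12 (cv2) and the standard library are available. Lean on these libraries where they do the work, as an engineer would, in place of code of your own. Each camera call takes 0.05 s, during which the arm holds its last target. There are 200 camera calls.

## Task

Shut the red lever valve of the filter manifold fully before touching any cartridge, then move every spent cartridge (orange grip) from its tube into the white tray, and slide every fresh cartridge (green grip) from the blue bin fully home into a tube of its own; tubes may stay empty if there are too few. When all are changed, open the valve exactly half way, with the lever at the green mark, and leave the tape rolls and the pliers where they lie.

Things in the scene. Friction and masses are not known exactly. Their poses are not given: they have to be found in the camera images.
- manifold: fixed filter manifold: dark steel base plate 85 x 330 mm, 12 mm thick, on feet 12 mm high; along its own y axis stand three open aluminium tubes (at y = -10, +60, +130 mm) and a brass valve with a red lever (at y = -105 mm). Origin: on the bench under the plate's centre; z up
- valve_lever (a joint): angle of the red valve lever about its upright axis (rad). 0 = closed, at its stop: lever along the manifold's -x, square to the row of tubes; grows counter-clockwise seen from above; 1.57 = fully open, at its stop: lever along -y, away from the tubes. 0.785 = half open, at the green mark on the plate (white marks: closed, open). Stays where left; takes about 0.15 N m (2.5 N at the grip)
- valve_axis (a point): point on the lever's upright turning axis at the lever's height, 74 mm above the bench
- lever_grip (a point): middle of the lever's red sleeve, 65 mm from the axis; the sleeve is 56 mm long, 14 mm wide and 20 mm tall, centred on this point's height of 74 mm above the bench (50 mm above the base plate). Its x axis points along the lever back to the turning axis
- bin: fixed blue plastic parts bin 148 x 148 mm, 44 mm high, walls and floor 4 mm, open on top, with a cross of dividers making four square compartments whose centres lie 35 mm from its middle along x and along y; at most one fresh cartridge stands in each. Origin: centre of its underside
- spent_tray: loose shallow white tray, 112 mm (its x) x 162 mm (its y), walls 4 mm thick and 23 mm high, inner floor 2 mm up, about 0.5 kg. Origin: centre of its underside
- tube0_floor (a point): centre of the inner floor of tube 0 of the manifold, 30 mm above the bench; the bore is 33 mm in diameter and 60 mm deep, its plain rim 43 mm in outer diameter at 90 mm above the bench; a seated cartridge stands on this floor with its 25 mm grip and 42 mm of its length above the rim
- tube1_floor (a point): centre of the inner floor of tube 1 of the manifold, 30 mm above the bench; the bore is 33 mm in diameter and 60 mm deep, its plain rim 43 mm in outer diameter at 90 mm above the bench; a seated cartridge stands on this floor with its 25 mm grip and 42 mm of its length above the rim
- tube2_floor (a point): centre of the inner floor of tube 2 of the manifold, 30 mm above the bench; the bore is 33 mm in diameter and 60 mm deep, its plain rim 43 mm in outer diameter at 90 mm above the bench; a seated cartridge stands on this floor with its 25 mm grip and 42 mm of its length above the rim
- fresh0: fresh filter cartridge, white with a green grip, standing in the bin (2 or 3 of the four are present). 102 mm tall: round body 30 mm in diameter for the lower 60 mm (the foot is chamfered 4 mm), then a green round grip 25 mm in diameter and 42 mm long; about 0.12 kg. Origin: centre of its underside, z along its axis towards the grip
- fresh1: fresh filter cartridge, white with a green grip, standing in the bin (2 or 3 of the four are present). 102 mm tall: round body 30 mm in diameter for the lower 60 mm (the foot is chamfered 4 mm), then a green round grip 25 mm in diameter and 42 mm long; about 0.12 kg. Origin: centre of its underside, z along its axis towards the grip
- fresh2: fresh filter cartridge, white with a green grip, standing in the bin (2 or 3 of the four are present). 102 mm tall: round body 30 mm in diameter for the lower 60 mm (the foot is chamfered 4 mm), then a green round grip 25 mm in diameter and 42 mm long; about 0.12 kg. Origin: centre of its underside, z along its axis towards the grip
- fresh3: fresh filter cartridge, white with a green grip, standing in the bin (2 or 3 of the four are present). 102 mm tall: round body 30 mm in diameter for the lower 60 mm (the foot is chamfered 4 mm), then a green round grip 25 mm in diameter and 42 mm long; about 0.12 kg. Origin: centre of its underside, z along its axis towards the grip
- spent0: spent filter cartridge, brown with an orange grip, sitting in a tube of the manifold (2 or 3 of the three are present). 102 mm tall: round body 30 mm in diameter for the lower 60 mm (the foot is chamfered 4 mm), then an orange round grip 25 mm in diameter and 42 mm long; about 0.12 kg. Origin: centre of its underside, z along its axis towards the grip
- spent1: spent filter cartridge, brown with an orange grip, sitting in a tube of the manifold (2 or 3 of the three are present). 102 mm tall: round body 30 mm in diameter for the lower 60 mm (the foot is chamfered 4 mm), then an orange round grip 25 mm in diameter and 42 mm long; about 0.12 kg. Origin: centre of its underside, z along its axis towards the grip
- spent2: spent filter cartridge, brown with an orange grip, sitting in a tube of the manifold (2 or 3 of the three are present). 102 mm tall: round body 30 mm in diameter for the lower 60 mm (the foot is chamfered 4 mm), then an orange round grip 25 mm in diameter and 42 mm long; about 0.12 kg. Origin: centre of its underside, z along its axis towards the grip
- tape_white: bystander: roll of white tape, 86 mm across, 25 mm high, lying flat; origin centre of its underside
- tape_yellow: bystander: roll of yellow tape, 48 x 57 x 46 mm, origin centre of its underside
- pliers_green: bystander: green-handled pliers, 46 x 133 x 11 mm, origin centre of its underside

How it is judged:
By the outcome, as a careful person would: the job done as asked, in the order asked, and still so for the second after the job is handed in, with the robot touching nothing.
Of fresh0, fresh1, fresh2, fresh3 only 2 to 3 are there at a start; the rules pass over those that are not, and their reading is None.
Of spent0, spent1, spent2 only 2 to 3 are there at a start; the rules pass over those that are not, and their reading is None.
At some moment in a run one of spent_tray may be knocked a few centimetres aside while the robot is not near it.
It also fails if it takes over 208 s, if anything falls off the work surface, if the arm or the gripper's body presses on something with over 40 N, if the wrist force passes 120 N, or if a joint passes its speed limit or range.

## Working session

There is one attempt and no reset: what is moved stays moved. The work goes in short steps, Python scripts to look and compute and a tool call to move; the robot and the scene stay as the last step left them, time stands still between calls to the robot, and variables do not carry over. Pictures are saved under pics/ and viewed, at most 14 in all, crops included, and the job is handed in when it is done.

Besides the shell and the picture viewer there is one more tool, called by a JSON object that holds its "name" and its "arguments", one argument or row to a line. play_rows: Moves the arm, as the interface text tells. Its arguments: {"type":"object","properties":{"linear":{"type":"array","items":{"type":"array","items":{"type":"number"}}},"turn":{"type":"array","items":{"type":"number"}},"hand":{"type":"number"}},"required":["linear","turn"]}

```bash
mkdir -p pics; cat > h.py <<'E'
from plant import *
import numpy as np, cv2
from scipy.spatial.transform import Rotation as R
def save(im,n): cv2.imwrite('pics/'+n+'.png',im[:,:,::-1])
def pose(cam,s=None):
    c=camera_info(cam)
    K=np.array(c['camera_matrix'])
    if cam=='wrist':
        s=s or state(); q=s['tool_rot']
        T=np.eye(4);T[:3,:3]=R.from_quat([q[1],q[2],q[3],q[0]]).as_matrix();T[:3,3]=s['tool_pos']
        T=T@np.array(c['mount']);return K,T[:3,:3],T[:3,3]
    a=np.array(c['attitude'],float)
    A=a if a.shape==(3,3) else R.from_quat([a[1],a[2],a[3],a[0]]).as_matrix()
    return K,A,np.array(c['origin'])
def px2w(cam,uv,z,s=None):
    K,A,o=pose(cam,s)
    x=(uv[0]-K[0,2])/K[0,0];y=(uv[1]-K[1,2])/K[1,1]
    if cam=='wrist':
        r=np.hypot(x,y);d=np.array([np.sin(r)*x/(r+1e-9),np.sin(r)*y/(r+1e-9),np.cos(r)])
    else: d=np.array([x,y,1.])
    d=A@d; return o+d*(z-o[2])/d[2]
def w2px(cam,p,s=None):
    K,A,o=pose(cam,s); v=A.T@(np.array(p)-o)
    if cam=='wrist':
        t=np.arctan2(np.hypot(v[0],v[1]),v[2]);n=np.hypot(v[0],v[1])+1e-9
        return np.array([K[0,2]+K[0,0]*t*v[0]/n,K[1,2]+K[1,1]*t*v[1]/n])
    return np.array([K[0,2]+K[0,0]*v[0]/v[2],K[1,2]+K[1,1]*v[1]/v[2]])
E
python3 - <<'E'
from h import *
for c in ('top','scene','wrist'):
    save(grab_frame(c),c+'0'); print(c,camera_info(c))
s=state();print(s)
for t,z in (('manifold',0),('valve_lever',.074),('bin',.044),('spent_tray',.02),('fresh0',.1),('spent0',.13),('tape_white',.02),('tape_yellow',.04),('pliers_green',.01)):
    for d in trace('top',t)[:4]: print(t,round(d['p'],2),np.round(d['location']),px2w('top',d['location'],z).round(3))
E
```

```text
top {'camera_matrix': array([[443.7812262 ,   0.        , 322.62372327],
       [  0.        , 443.7812262 , 244.63546956],
       [  0.        ,   0.        ,   1.        ]]), 'origin': array([0.28907003, 0.06744582, 1.11919825]), 'attitude': array([ 0.06798836, -0.68193234,  0.72441552, -0.07461921])}
scene {'camera_matrix': array([[621.6189093 ,   0.        , 314.42950709],
       [  0.        , 621.6189093 , 233.92035691],
       [  0.        ,   0.        ,   1.        ]]), 'origin': array([-0.37289517,  0.6318033 ,  0.7435638 ]), 'attitude': array([ 0.22151055, -0.41335767,  0.76959659, -0.43334698])}
wrist {'camera_matrix': array([[371.64829954,   0.        , 315.69736804],
       [  0.        , 371.64829954, 243.56946871],
       [  0.        ,   0.        ,   1.        ]]), 'mount': array([[ 8.39855124e-05, -9.59299704e-01, -2.82389928e-01,
         7.27852456e-02],
       [ 9.99999952e-01,  1.65004839e-04, -2.63124063e-04,
         1.11055878e-03],
       [ 2.99010540e-04, -2.82389892e-01,  9.59299671e-01,
        -1.44089864e-01],
       [ 0.00000000e+00,  0.00000000e+00, 
[... 703 characters left out ...]
, 'grasp_force': 0.0, 'gripper_width': 0.9980498536858455}
manifold 0.77 [288. 223.] [0.58  0.137 0.   ]
valve_lever 0.66 [337. 215.] [0.573 0.012 0.074]
bin 0.66 [184. 290.] [0.417 0.392 0.044]
spent_tray 0.56 [418. 263.] [ 0.453 -0.185  0.02 ]
fresh0 0.85 [169. 262.] [0.477 0.41  0.1  ]
fresh0 0.72 [200. 266.] [0.463 0.338 0.1  ]
fresh0 0.64 [162. 293.] [0.406 0.425 0.1  ]
fresh0 0.3 [290. 222.] [0.556 0.126 0.1  ]
spent0 0.64 [230. 215.] [0.574 0.261 0.13 ]
spent0 0.59 [287. 210.] [0.577 0.13  0.13 ]
tape_white 0.7 [255. 283.] [0.426 0.223 0.02 ]
tape_yellow 0.62 [297. 296.] [0.386 0.121 0.04 ]
tape_yellow 0.17 [300. 270.] [0.45 0.11 0.04]
pliers_green 0.88 [300. 271.] [0.451 0.112 0.01 ]
```

View pics/top0.png

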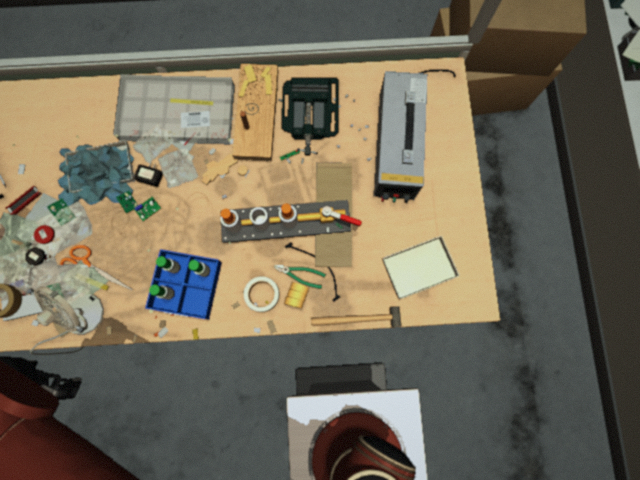

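View pics/scene0.png

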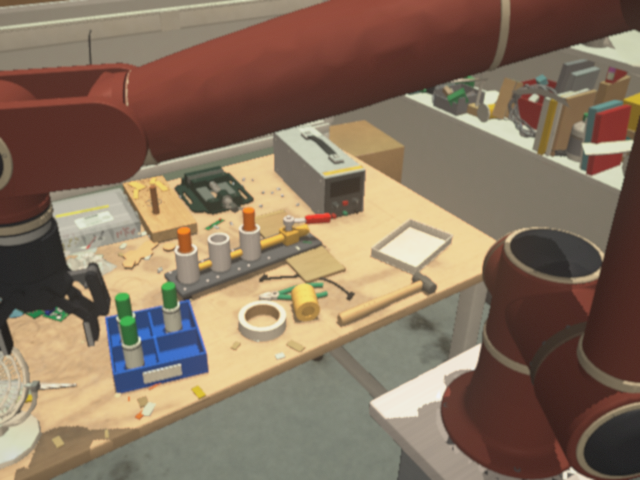

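The manifold is near (0.57, 0.13). Orange cartridges sit in tubes 2 and 0 at pixels (229,215) and (287,212), and tube 1 at (259,215) is empty. The lever points right, so the valve is open. There are three fresh cartridges in the bin, and the tray is at (420,268). I'll look closer with the wrist camera.

{"name": "play_rows", "arguments": {
  "linear": [
    [0.025,-0.055,0.012],
    [0.025,-0.055,0.012],
    [0.025,-0.055,0.012],
    [0.025,-0.055,0.012],
    [0.025,-0.055,0.012],
    [0.025,-0.055,0.012],
    [0.025,-0.055,0.012],
    [0.025,-0.055,0.012]
  ],
  "turn": [3,3,3,3,3,3,3,2.4]
}}

```text
time: 1.6
tool_pos: [0.4489, 0.1316, 0.3281]
tool_rot: [0.001, -0.001, 1.0, 0.0]
contact_force: [0.8, 0.4, 0.6]
gripper_width: 0.997
grasp_force: 0.0
```

{"name": "play_rows", "arguments": {
  "linear": [
    [0,0,0],
    [0,0,0]
  ],
  "turn": [0,0]
}}

```text
time: 1.85
tool_pos: [0.4483, 0.1336, 0.3272]
tool_rot: [-0.0, 0.001, 1.0, 0.0]
contact_force: [0.4, 0.5, 0.1]
gripper_width: 1.0
grasp_force: 0.0
```

```bash
python3 - <<'E'
from h import *
s=state();print(s['time'],s['tool_pos'],s['tool_rot'],s['joint_pos'])
save(grab_frame('wrist'),'w1')
for t,z in (('manifold',.024),('valve_lever',.074),('fresh0',.1),('spent0',.115)):
    for d in trace('wrist',t)[:4]: print(t,round(d['p'],2),np.round(d['location']),px2w('wrist',d['location'],z,s).round(3))
E
```

```text
1.85 [0.44827858 0.13359634 0.32719876] [-1.55493768e-04  6.14387705e-04  9.99999773e-01  2.30342660e-04] [ 1.30038641e-01 -3.71559538e-01  1.83306430e+00  5.00273262e-04
  1.68033620e+00 -1.43947428e+00]
manifold 0.69 [316. 293.] [0.575 0.136 0.024]
manifold 0.62 [552. 181.] [0.417 0.463 0.024]
manifold 0.28 [506. 181.] [0.422 0.386 0.024]
manifold 0.28 [ 91. 196.] [ 0.438 -0.175  0.024]
fresh0 0.98 [555. 182.] [0.411 0.412 0.1  ]
fresh0 0.72 [496. 220.] [0.458 0.335 0.1  ]
fresh0 0.58 [542. 230.] [0.469 0.401 0.1  ]
spent0 0.95 [315. 330.] [0.579 0.134 0.115]
```

View pics/w1.png

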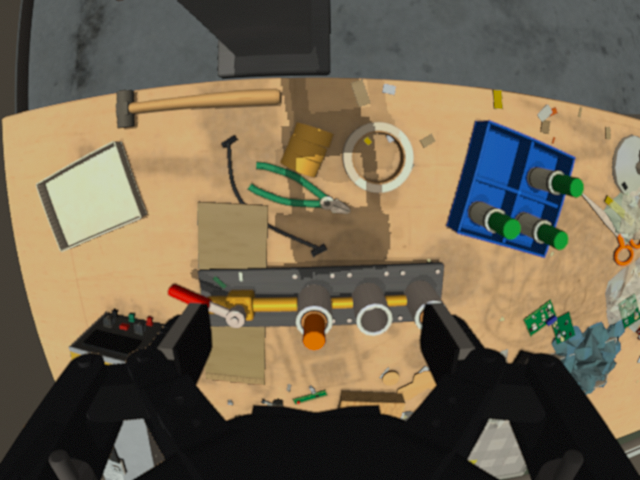

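The wrist view shows the orange grip top at (315,340), the empty rim at (375,318), the lever hub at (234,316) and the sleeve at (188,295). The bin cartridges' green tops are at (573,187), (512,229) and (558,239).

```bash
python3 - <<'E'
from h import *
s=state()
for n,uv,z in (('t0',(315,342),.132),('rim1',(374.5,318),.09),('rim0',(313,322),.09),('hub',(235,316),.08),('sleeve',(188,295),.074),('sleeveL',(172,289),.08),('nearL',(199,268),.024),('nearR',(443,263),.024),('f',(573,187),.106),('f',(512,229),.106),('f',(558,239),.106)):
    print(n,px2w('wrist',uv,z,s).round(3))
im=grab_frame('top')
hsv=cv2.cvtColor(im,cv2.COLOR_RGB2HSV)
m=((hsv[...,0]<4)|(hsv[...,0]>174))&(hsv[...,1]>150)&(hsv[...,2]>80); m[:195]=0;m[240:]=0;m[:,:310]=0;m[:,380:]=0
y,x=np.nonzero(m);print(len(x),x.mean(),y.mean(),px2w('top',(x.mean(),y.mean()),.08))
save(cv2.resize(im[180:320,200:480],(800,400),interpolation=cv2.INTER_CUBIC),'t1')
E
```

```text
t0 [0.584 0.136 0.132]
rim1 [0.578 0.205 0.09 ]
rim0 [0.582 0.133 0.09 ]
hub [0.581 0.039 0.08 ]
sleeve [ 0.558 -0.02   0.074]
sleeveL [ 0.548 -0.037  0.08 ]
nearL [ 0.541 -0.019  0.024]
nearR [0.533 0.305 0.024]
f [0.413 0.438 0.106]
f [0.465 0.355 0.106]
f [0.477 0.425 0.106]
105 349.77142857142854 219.75238095238095 [ 0.55890674 -0.01814652  0.08      ]
```

View pics/t1.png

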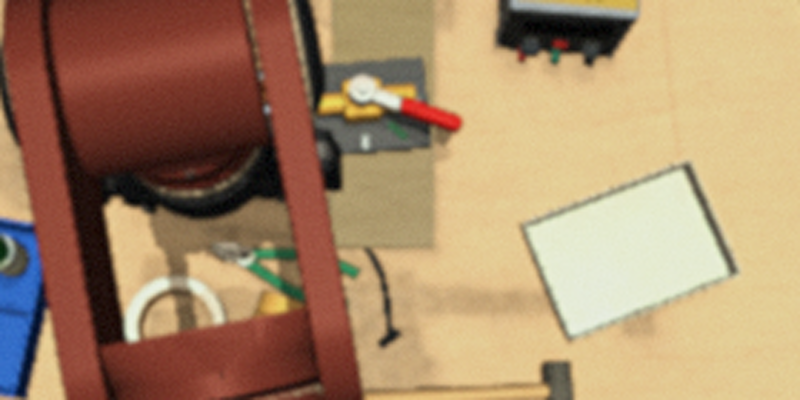

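{"name": "play_rows", "arguments": {
  "linear": [
    [0.01,-0.014,-0.01],
    [0.01,-0.014,-0.01],
    [0.01,-0.014,-0.01],
    [0.01,-0.014,-0.01],
    [0.01,-0.014,-0.01],
    [0.01,-0.014,-0.01],
    [0.01,-0.014,-0.01],
    [0.01,-0.014,-0.01]
  ],
  "turn": [-10.5,-10.5,-10.5,-10.5,-10.5,-10.5,-10.5,-10.5],
  "hand": 0.05
}}

```text
time: 3.15
tool_pos: [0.5286, 0.0218, 0.2468]
tool_rot: [-0.0, 0.671, 0.741, -0.0]
contact_force: [0.0, 0.4, 0.5]
gripper_width: 0.588
grasp_force: 0.0
```

{"name": "play_rows", "arguments": {
  "linear": [
    [0.01,-0.014,-0.03],
    [0.01,-0.014,-0.03],
    [0.01,-0.014,-0.03],
    [0,0,0],
    [0,0,0]
  ],
  "turn": [-10.5,-10.5,-6.3,0,0]
}}

```text
time: 3.78
tool_pos: [0.5588, -0.0199, 0.1583]
tool_rot: [0.0, 0.825, 0.565, 0.0]
contact_force: [0.5, 0.4, 0.4]
gripper_width: 0.582
grasp_force: 0.0
```

```bash
python3 - <<'E'
from h import *
s=state();print(s['time'],s['tool_pos'],s['tool_rot'],s['joint_pos'])
im=grab_frame('wrist');save(im,'w2')
for p in ((.581,.039,.08),(.558,-.02,.074),(.583,.135,.132),(.578,.205,.09)): print(w2px('wrist',p,s))
E
```

```text
3.775 [ 0.55876222 -0.01985078  0.15830087] [2.50834098e-04 8.25100299e-01 5.64986078e-01 4.06878587e-04] [-1.68717538e-01 -4.82545280e-02  1.83837411e+00  2.10611731e-04
  1.35053946e+00  2.01199952e-01]
[316.29529265 153.83257685]
[316.05348828 252.60905717]
[246.50366285 -23.63954812]
[214.55868993 -76.93057303]
```

View pics/w2.png

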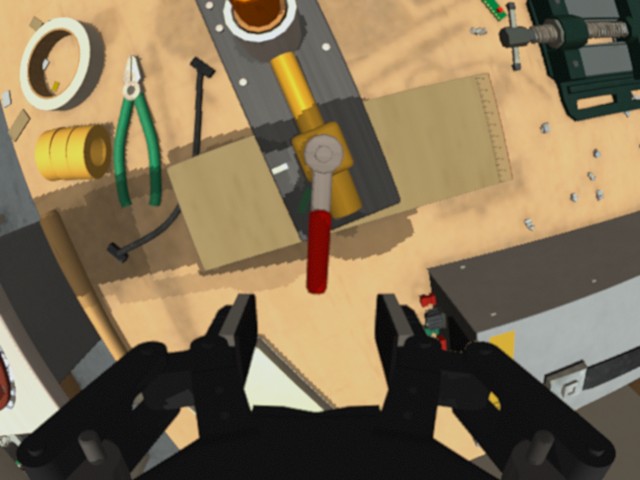

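The hub shows at (323,154) and the sleeve from (320,211) to (317,292). The fingers straddle the lever.

```bash
python3 - <<'E'
from h import *
s=state()
h=px2w('wrist',(323,154),.082,s);a=px2w('wrist',(320,211),.084,s);b=px2w('wrist',(317,292),.078,s)
print(h,a,b,(a+b)/2,np.linalg.norm(a-b)); d=b-h;print(np.degrees(np.arctan2(d[1],d[0])))
for uv in((283,2),(345,198),(400,202),(301,240)): print(uv,px2w('wrist',uv,.024,s).round(3))
print(px2w('wrist',(262,20),.09,s))
print('white marks',px2w('wrist',(280,170),.024,s))
E
```

```text
[0.58511075 0.03748869 0.082     ] [0.57117066 0.0063358  0.084     ] [ 0.54952129 -0.04475022  0.078     ] [ 0.56034598 -0.01920721  0.081     ] 0.055807493135904475
-113.40088060279479
(283, 2) [0.601 0.157 0.024]
(345, 198) [ 0.589 -0.003  0.024]
(400, 202) [ 0.628 -0.021  0.024]
(301, 240) [ 0.546 -0.021  0.024]
[0.58156157 0.12512551 0.09      ]
white marks [0.55101973 0.03519189 0.024     ]
```

{"name": "play_rows", "arguments": {
  "linear": [
    [0.0,-0.002,-0.026],
    [0,0,-0.026],
    [0,0,-0.026],
    [0,0,-0.025],
    [0,0,0],
    [0,0,0]
  ],
  "turn": [-2.2,0,0,0,0,0]
}}

```text
time: 4.58
tool_pos: [0.5597, -0.0224, 0.0564]
tool_rot: [0.001, 0.836, 0.548, 0.001]
contact_force: [0.7, -0.4, 0.8]
gripper_width: 0.587
grasp_force: 0.0
```

{"name": "play_rows", "arguments": {
  "linear": [
    [0,0,0],
    [0,0,0],
    [0,0,0],
    [0,0,0],
    [0,0,0]
  ],
  "turn": [0,0,0,0,0],
  "hand": 0.0
}}

```text
time: 5.2
tool_pos: [0.5594, -0.0227, 0.0557]
tool_rot: [0.001, 0.836, 0.548, 0.001]
contact_force: [-0.9, -0.5, 6.0]
gripper_width: 0.152
grasp_force: 60.3
```

```bash
python3 - <<'E'
from h import *
s=state();print(s['tool_pos'],s['tool_rot'],s['contact_force'],s['ft_torque'],s['gripper_width']*.0854)
c=np.array([.585,.038]);q=s['tool_rot'];r=R.from_quat([q[1],q[2],q[3],q[0]]).as_matrix();print(np.degrees(np.arctan2(r[1,1],r[0,1])))
a0=-113.4
p=lambda a:c+.065*np.array([np.cos(np.radians(a)),np.sin(np.radians(a))])
prev=p(a0)
for k in range(1,8):
    n=p(a0-9.5*k);print(k,(n-prev).round(4),n.round(4));prev=n
E
```

```text
[ 0.55939882 -0.02270196  0.05567313] [6.34188319e-04 8.36464065e-01 5.48020868e-01 7.70654162e-04] [-0.87376118 -0.49427483  5.96356544] [-0.02725587  0.09140875 -0.13799905] 0.012951554270798152
-23.53731121684471
1 [-0.0095  0.0051] [ 0.5497 -0.0166]
2 [-0.0085  0.0066] [ 0.5412 -0.01  ]
3 [-0.0073  0.0079] [ 0.5338 -0.0021]
4 [-0.0059  0.009 ] [0.5279 0.0069]
5 [-0.0044  0.0098] [0.5236 0.0167]
6 [-0.0027  0.0104] [0.5209 0.0272]
7 [-0.0009  0.0107] [0.52   0.0379]
```

{"name": "play_rows", "arguments": {
  "linear": [
    [-0.0095,0.0051,0],
    [-0.0085,0.0066,0],
    [-0.0073,0.0079,0],
    [-0.0059,0.009,0],
    [-0.0044,0.0098,0],
    [-0.0027,0.0104,0],
    [0,0,0]
  ],
  "turn": [-9.5,-9.5,-9.5,-9.5,-9.5,-9.5,0]
}}

```text
time: 6.08
tool_pos: [0.5217, 0.0261, 0.0557]
tool_rot: [0.001, 0.996, 0.084, 0.002]
contact_force: [2.7, -1.3, 5.3]
gripper_width: 0.148
grasp_force: 60.2
```

{"name": "play_rows", "arguments": {
  "linear": [
    [-0.0006,0.0055,0],
    [-0.0003,0.0052,0],
    [0,0,0],
    [0,0,0]
  ],
  "turn": [-4.8,-4.7,0,0]
}}

```text
time: 6.58
tool_pos: [0.5209, 0.0348, 0.0557]
tool_rot: [0.002, 1.0, 0.003, 0.002]
contact_force: [1.5, -7.0, 3.8]
gripper_width: 0.154
grasp_force: 61.5
```

```bash
python3 - <<'E'
from h import *
s=state();print(s['tool_pos'],s['tool_rot'],s['contact_force'],s['ft_torque'],s['gripper_width']*.0854)
save(grab_frame('wrist'),'w3')
E
```

```text
[0.52093234 0.03481602 0.0556586 ] [0.00235262 0.99999053 0.00324904 0.00168872] [ 1.52625246 -7.02540857  3.7589571 ] [-0.83149493 -0.31509605  1.06291724] 0.01318356043690563
```

View pics/w3.png

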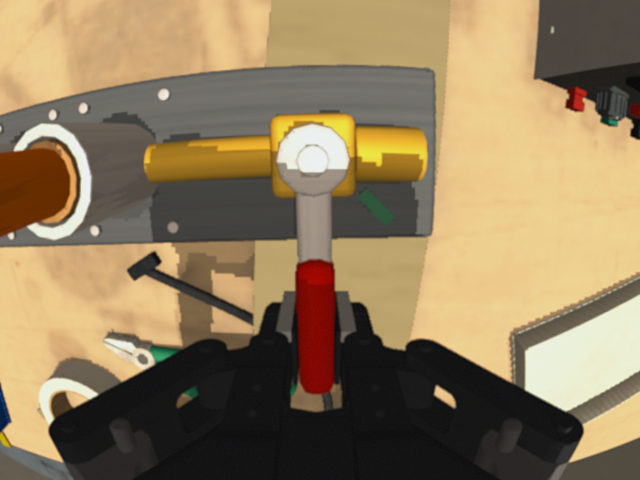

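{"name": "play_rows", "arguments": {
  "linear": [
    [0,0.003,0],
    [0,0.002,0],
    [0,0,0],
    [0,0,0]
  ],
  "turn": [0,0,0,0]
}}

```text
time: 7.12
tool_pos: [0.5209, 0.035, 0.0557]
tool_rot: [0.007, 1.0, 0.003, 0.001]
contact_force: [1.1, -25.6, 5.2]
gripper_width: 0.157
grasp_force: 62.0
```

The lever is at its stop: 25 N of push moved it only 0.2 mm. I'll release it and go over tube 0.

{"name": "play_rows", "arguments": {
  "linear": [
    [0,-0.005,0],
    [0,0,0]
  ],
  "turn": [0,0]
}}

```text
time: 7.38
tool_pos: [0.5209, 0.0348, 0.0557]
tool_rot: [0.002, 1.0, 0.003, 0.002]
contact_force: [2.7, -5.7, 4.2]
gripper_width: 0.151
grasp_force: 62.0
```

{"name": "play_rows", "arguments": {
  "linear": [
    [0,0,0],
    [0,0,0],
    [0,0,0]
  ],
  "turn": [0,0,0],
  "hand": 0.05
}}

```text
time: 7.75
tool_pos: [0.5184, 0.0372, 0.0535]
tool_rot: [-0.0, 1.0, 0.0, -0.001]
contact_force: [-1.3, -0.2, 0.2]
gripper_width: 0.588
grasp_force: 0.0
```

{"name": "play_rows", "arguments": {
  "linear": [
    [0,0,0.05],
    [0,0,0.05],
    [0.01,0.015,0.04],
    [0.01,0.018,0.04],
    [0.01,0.018,0.03],
    [0.01,0.018,0],
    [0.01,0.018,0],
    [0.01,0.018,0]
  ],
  "turn": [0,0,10.5,10.5,10.5,10.5,10.5,10.5]
}}

```text
time: 8.75
tool_pos: [0.5791, 0.1428, 0.2638]
tool_rot: [-0.0, 0.851, 0.525, -0.0]
contact_force: [0.9, -0.2, -0.0]
gripper_width: 0.583
grasp_force: 0.0
```

{"name": "play_rows", "arguments": {
  "linear": [
    [0,0,0],
    [0,0,0],
    [0,0,0],
    [0,0,0],
    [0,0,0]
  ],
  "turn": [10.5,10.5,6.4,0,0]
}}

```text
time: 9.38
tool_pos: [0.579, 0.142, 0.264]
tool_rot: [-0.0, 0.705, 0.709, -0.0]
contact_force: [-0.0, 0.8, 0.0]
gripper_width: 0.588
grasp_force: 0.0
```

```bash
python3 - <<'E'
from h import *
s=state();print(s['time'],s['tool_pos'],s['tool_rot'],s['joint_pos'])
save(grab_frame('wrist'),'w4')
E
```

```text
9.375 [0.5790319  0.14204125 0.26397192] [-2.30640467e-04  7.05213666e-01  7.08994763e-01 -2.41647339e-04] [ 1.15751101e-01 -3.21328177e-02  1.64407707e+00  5.99478301e-05
  1.53031381e+00  1.10401369e-01]
```

View pics/w4.png

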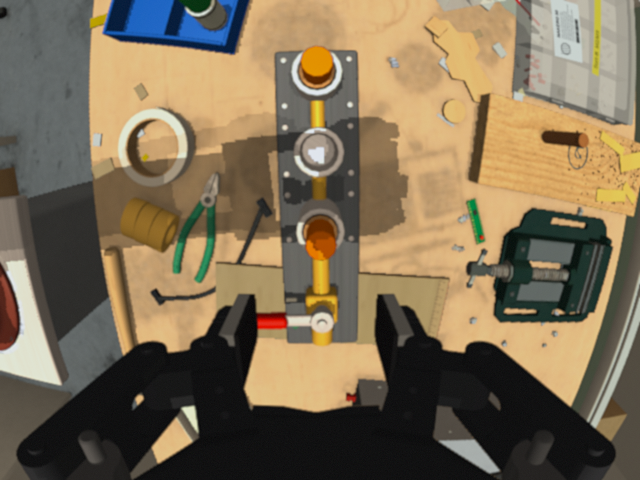

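Manifold in view: rim centres at (317,72), (318,152) and (320,232), grip tops at (317,62) and (322,243), hub at (321,321). The lever is square to the row, so it is closed.

```bash
cat > fit.py <<'E'
from h import *
from scipy.optimize import least_squares
def fit(obs,s):
    f=lambda p:np.concatenate([w2px('wrist',[p[0]+np.cos(p[2])*X-np.sin(p[2])*Y,p[1]+np.sin(p[2])*X+np.cos(p[2])*Y,Z],s)-uv for (X,Y,Z),uv in obs])
    r=least_squares(f,[.585,.144,.02],loss='soft_l1');return r.x,r.fun.reshape(-1,2)
E
python3 - <<'E'
from fit import *
s=state()
obs=[((0,130,132),(317,62)),((0,-10,132),(322,243)),((0,130,90),(317,72)),((0,60,90),(318,152)),((0,-10,90),(320,232)),((0,-105,82),(321,321)),
((-42.5,165,24),(276,51)),((42.5,165,24),(357,51)),((-42.5,-165,24),(284,343)),((42.5,-165,24),(356,342))]
obs=[(np.array(a)/1000,np.array(b)) for a,b in obs]
p,e=fit(obs,s);print(p,np.degrees(p[2]));print(e.round(1))
for Y in (-.105,-.01,.06,.13): print(Y,p[0]-np.sin(p[2])*Y,p[1]+np.cos(p[2])*Y)
E
```

```text
[0.58188431 0.14244838 0.02199982] 1.2604969514154658
[[ 0.4 -0.8]
 [-1.8  2.4]
 [ 0.2 -0.9]
 [ 0.5  0.1]
 [-0.3 -0.2]
 [-0.2  1.6]
 [-1.4  0. ]
 [ 1.  -1.2]
 [ 1.4  0.4]
 [-0.   0.3]]
-0.105 0.584194106648739 0.0374737908593534
-0.01 0.5821042921426135 0.13245080215856192
0.06 0.5805644288223104 0.20243386311587347
0.13 0.5790245655020073 0.2724169240731851
```

{"name": "play_rows", "arguments": {
  "linear": [
    [0.003,-0.0095,-0.05],
    [0,0,-0.05],
    [0,0,-0.04],
    [0,0,-0.028],
    [0,0,0],
    [0,0,0]
  ],
  "turn": [0,0,0,0,0,0]
}}

```text
time: 10.18
tool_pos: [0.5832, 0.1326, 0.0978]
tool_rot: [0.001, 0.705, 0.709, 0.001]
contact_force: [-0.4, -0.3, 0.3]
gripper_width: 0.588
grasp_force: 0.0
```

{"name": "play_rows", "arguments": {
  "linear": [
    [0,0,0],
    [0,0,0],
    [0,0,0],
    [0,0,0]
  ],
  "turn": [0,0,0,0],
  "hand": 0.0
}}

```text
time: 10.68
tool_pos: [0.5835, 0.1326, 0.0985]
tool_rot: [0.001, 0.705, 0.709, 0.001]
contact_force: [-0.8, -0.3, 7.0]
gripper_width: 0.267
grasp_force: 58.6
```

{"name": "play_rows", "arguments": {
  "linear": [
    [0,0,0.02],
    [0,0,0.03],
    [0,0,0.04],
    [0,0,0.03],
    [0,0,0],
    [0,0,0]
  ],
  "turn": [0,0,0,0,0,0]
}}

```text
time: 11.42
tool_pos: [0.5814, 0.1324, 0.2151]
tool_rot: [-0.001, 0.705, 0.709, -0.001]
contact_force: [-1.0, -0.1, -2.2]
gripper_width: 0.27
grasp_force: 59.8
```

```bash
cat > tray.py <<'E'
from h import *
def tray():
    im=grab_frame('top'); d=trace('top','spent_tray')[0]
    m=d['region'].astype(np.uint8)
    c=max(cv2.findContours(m,0,2)[0],key=cv2.contourArea)
    P=np.array([px2w('top',q[0],.02)[:2] for q in c],np.float32)*1000
    r=cv2.minAreaRect(P); print('tray p',round(d['p'],2),'centre',np.round(r[0]),'size',np.round(r[1]),'ang',round(r[2],1)); print(cv2.boxPoints(r).round())
    return im
E
python3 - <<'E'
from tray import *
s=state();print(s['time'],s['tool_pos'],s['gripper_width']*.0854,s['contact_force'],s['joint_pos'])
tray()
E
```

```text
11.425 [0.58137382 0.13240947 0.21505753] 0.023037294100284537 [-1.04545175 -0.12641973 -2.18522903] [ 9.91550292e-02 -3.06407657e-03  1.69692014e+00  2.65610599e-05
  1.44991316e+00  9.25783275e-02]
tray p 0.81 centre [ 443. -190.] size [114. 167.] ang 17.5
[[ 364. -128.]
 [ 414. -287.]
 [ 523. -253.]
 [ 473.  -94.]]
```

{"name": "play_rows", "arguments": {
  "linear": [
    [-0.016,-0.0445,0],
    [-0.016,-0.0445,0],
    [-0.016,-0.0445,0],
    [-0.016,-0.0445,0],
    [-0.016,-0.0445,0],
    [-0.016,-0.0445,0],
    [-0.016,-0.0445,0],
    [-0.016,-0.044,0]
  ],
  "turn": [0,0,0,0,0,0,0,0]
}}

```text
time: 12.52
tool_pos: [0.4528, -0.2239, 0.2145]
tool_rot: [-0.001, 0.705, 0.709, -0.0]
contact_force: [0.6, -0.5, -1.0]
gripper_width: 0.27
grasp_force: 59.8
```

{"name": "play_rows", "arguments": {
  "linear": [
    [0,0,0],
    [0,0,0],
    [0,0,-0.05],
    [0,0,-0.05],
    [0,0,-0.025],
    [0,0,-0.01],
    [0,0,0],
    [0,0,0]
  ],
  "turn": [0,0,0,0,0,0,0,0]
}}

```text
time: 13.52
tool_pos: [0.4554, -0.2234, 0.083]
tool_rot: [0.001, 0.705, 0.71, 0.0]
contact_force: [-0.1, 0.0, -1.0]
gripper_width: 0.263
grasp_force: 59.9
```

```bash
python3 - <<'E'
from h import *
s=state();print(s['time'],s['tool_pos'],s['contact_force'])
save(grab_frame('scene'),'s2')
E
```

```text
13.525 [ 0.45543082 -0.2234053   0.0830105 ] [-0.07520233  0.03528449 -1.02398345]
```

View pics/s2.png

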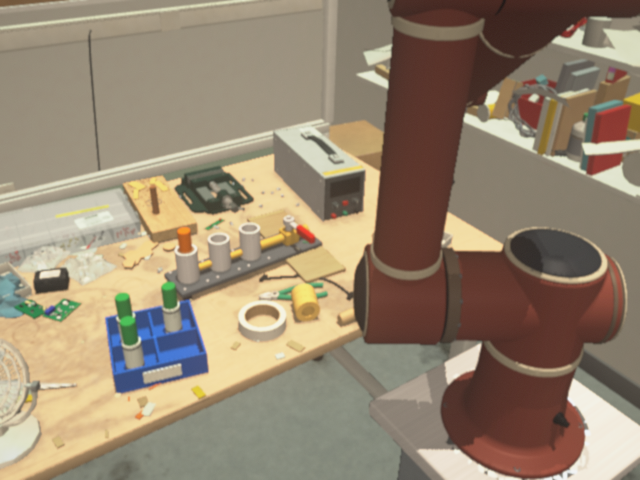

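The arm hides the tray, but tube 0 is now empty. I'll lower the last centimetre and release.

{"name": "play_rows", "arguments": {
  "linear": [
    [0,0,-0.006],
    [0,0,-0.004],
    [0,0,0],
    [0,0,0]
  ],
  "turn": [0,0,0,0]
}}

```text
time: 14.08
tool_pos: [0.4542, -0.223, 0.0713]
tool_rot: [-0.0, 0.705, 0.709, -0.0]
contact_force: [-0.3, 0.5, -0.8]
gripper_width: 0.266
grasp_force: 60.1
```

{"name": "play_rows", "arguments": {
  "linear": [
    [0,0,0],
    [0,0,0],
    [0,0,0],
    [0,0,0]
  ],
  "turn": [0,0,0,0],
  "hand": 0.05
}}

```text
time: 14.58
tool_pos: [0.4543, -0.2231, 0.0714]
tool_rot: [0.0, 0.705, 0.709, 0.0]
contact_force: [0.1, 0.8, -0.1]
gripper_width: 0.588
grasp_force: 0.0
```

{"name": "play_rows", "arguments": {
  "linear": [
    [0,0,0.03],
    [0,0,0.05],
    [0,0,0.06],
    [0.015,0.058,0.015],
    [0.015,0.058,0],
    [0.015,0.058,0],
    [0.015,0.058,0],
    [0.015,0.058,0]
  ],
  "turn": [0,0,0,0,0,0,0,0]
}}

```text
time: 15.58
tool_pos: [0.5295, 0.0689, 0.2265]
tool_rot: [0.0, 0.705, 0.709, 0.0]
contact_force: [0.9, 0.2, 0.3]
gripper_width: 0.586
grasp_force: 0.0
```

{"name": "play_rows", "arguments": {
  "linear": [
    [0.015,0.058,0],
    [0.015,0.058,0],
    [0.0157,0.058,0],
    [0,0.031,0],
    [0,0,0],
    [0,0,0]
  ],
  "turn": [0,0,0,0,0,0]
}}

```text
time: 16.32
tool_pos: [0.5748, 0.2715, 0.2261]
tool_rot: [0.0, 0.705, 0.709, -0.0]
contact_force: [0.1, -0.5, 0.9]
gripper_width: 0.583
grasp_force: 0.0
```

```bash
python3 - <<'E'
from tray import *
s=state();print(s['time'],s['tool_pos'])
im=tray(); d=trace('top','spent0')
for x in d: print(x['p'],x['location'],px2w('top',x['location'],.09))
save(cv2.resize(im[200:320,200:480],(700,300)),'t2')
d=[(grab_frame('wrist'))]; save(d[0],'w5')
for x in trace('wrist','spent0'): print(x['p'],x['location'],px2w('wrist',x['location'],.12,s))
E
```

```text
16.325 [0.57483073 0.27146489 0.22606621]
tray p 0.92 centre [ 443. -191.] size [110. 166.] ang 17.2
[[ 366. -128.]
 [ 415. -286.]
 [ 520. -254.]
 [ 471.  -95.]]
0.55 [436.0, 258.4] [ 0.4504367  -0.21316659  0.09      ]
0.69 [323.4, 233.3] [0.57961766 0.27838992 0.12      ]
0.5 [320.9, 296.6] [0.57841106 0.23013776 0.12      ]
```

View pics/t2.png

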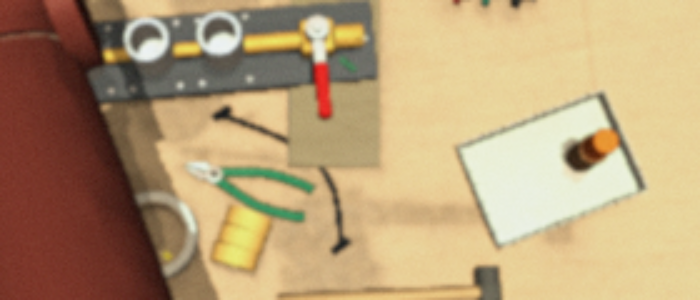

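The spent cartridge stands in the tray. Next is tube 2.

{"name": "play_rows", "arguments": {
  "linear": [
    [0.004,0.001,-0.05],
    [0,0,-0.05],
    [0,0,-0.02],
    [0,0,-0.008],
    [0,0,0],
    [0,0,0]
  ],
  "turn": [0,0,0,0,0,0]
}}

```text
time: 17.32
tool_pos: [0.5804, 0.2735, 0.1009]
tool_rot: [0.001, 0.705, 0.709, 0.002]
contact_force: [-0.0, -1.0, -0.8]
gripper_width: 0.589
grasp_force: 0.0
```

{"name": "play_rows", "arguments": {
  "linear": [
    [0,0,0],
    [0,0,0],
    [0,0,0],
    [0,0,0]
  ],
  "turn": [0,0,0,0],
  "hand": 0.0
}}

```text
time: 17.82
tool_pos: [0.5796, 0.2733, 0.0999]
tool_rot: [0.0, 0.705, 0.709, 0.001]
contact_force: [-1.4, -1.2, 5.7]
gripper_width: 0.267
grasp_force: 58.6
```

{"name": "play_rows", "arguments": {
  "linear": [
    [0,0,0.02],
    [0,0,0.03],
    [0,0,0.04],
    [0,0,0.03],
    [0,0,0],
    [0,0,0]
  ],
  "turn": [0,0,0,0,0,0]
}}

```text
time: 18.58
tool_pos: [0.5781, 0.2727, 0.2169]
tool_rot: [-0.001, 0.705, 0.709, -0.001]
contact_force: [-0.5, -0.4, -1.8]
gripper_width: 0.27
grasp_force: 59.7
```

```bash
python3 - <<'E'
from tray import *
s=state();print(s['time'],s['tool_pos'],s['gripper_width']*.0854)
tray()
E
```

```text
18.575 [0.5781358  0.27267418 0.2168556 ] 0.023028539975477425
tray p 0.67 centre [ 444. -191.] size [113. 167.] ang 18.2
[[ 364. -129.]
 [ 417. -288.]
 [ 524. -253.]
 [ 472.  -94.]]
```

{"name": "play_rows", "arguments": {
  "linear": [
    [-0.018,-0.0535,0],
    [-0.018,-0.0535,0],
    [-0.018,-0.0535,0],
    [-0.018,-0.0535,0],
    [-0.018,-0.0535,0],
    [-0.018,-0.0535,0],
    [-0.018,-0.0535,0],
    [-0.018,-0.0535,0]
  ],
  "turn": [0,0,0,0,0,0,0,0]
}}

```text
time: 19.68
tool_pos: [0.4334, -0.1562, 0.2167]
tool_rot: [-0.001, 0.705, 0.709, -0.0]
contact_force: [1.1, -0.5, -1.5]
gripper_width: 0.267
grasp_force: 59.6
```

{"name": "play_rows", "arguments": {
  "linear": [
    [-0.0015,-0.002,0],
    [0,0,0],
    [0,0,0]
  ],
  "turn": [0,0,0]
}}

```text
time: 20.05
tool_pos: [0.4335, -0.1558, 0.2176]
tool_rot: [-0.001, 0.704, 0.71, -0.0]
contact_force: [-0.5, -0.1, -1.3]
gripper_width: 0.263
grasp_force: 59.6
```

```bash
python3 - <<'E'
from tray import *
s=state();print(s['time'],s['tool_pos'],s['gripper_width']*.0854)
tray()
E
```

```text
20.05 [ 0.43354381 -0.1558357   0.21764585] 0.0224770024979488
tray p 0.64 centre [ 457. -124.] size [ 59. 111.] ang 62.1
[[ 394. -124.]
 [ 492. -176.]
 [ 520. -124.]
 [ 422.  -72.]]
```

```bash
python3 - <<'E'
from h import *
a=grab_frame('top')[200:320,340:500];b=grab_frame('wrist')
save(np.hstack([cv2.resize(a,(400,300)),cv2.resize(b,(400,300))]),'m1')
E
```

```text
(no output)
```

View pics/m1.png

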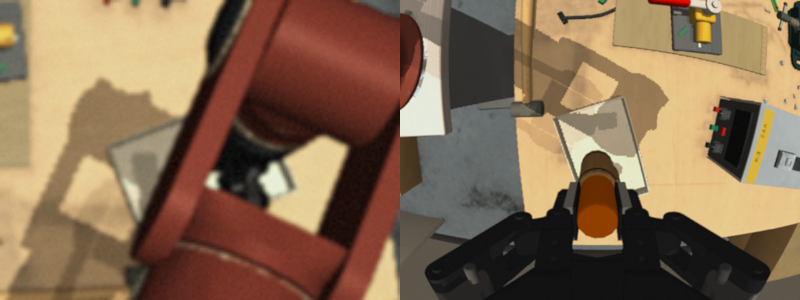

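The tray's left corner is unmoved at pixel (383,260), so I'll lower the second spent cartridge.

{"name": "play_rows", "arguments": {
  "linear": [
    [0,0,-0.05],
    [0,0,-0.05],
    [0,0,-0.025],
    [0,0,-0.01],
    [0,0,-0.005],
    [0,0,-0.003],
    [0,0,0],
    [0,0,0]
  ],
  "turn": [0,0,0,0,0,0,0,0]
}}

```text
time: 21.25
tool_pos: [0.434, -0.1573, 0.0761]
tool_rot: [0.001, 0.705, 0.709, 0.0]
contact_force: [-0.0, -0.2, -1.3]
gripper_width: 0.262
grasp_force: 59.8
```

{"name": "play_rows", "arguments": {
  "linear": [
    [0,0,-0.002],
    [0,0,0]
  ],
  "turn": [0,0]
}}

```text
time: 21.5
tool_pos: [0.4333, -0.157, 0.0732]
tool_rot: [-0.0, 0.705, 0.709, -0.0]
contact_force: [0.3, 0.6, -0.4]
gripper_width: 0.269
grasp_force: 59.8
```

{"name": "play_rows", "arguments": {
  "linear": [
    [0,0,0],
    [0,0,0],
    [0,0,0],
    [0,0,0.03],
    [0,0,0.05],
    [0,0,0.06],
    [0,0.05,0.025],
    [0,0.06,0]
  ],
  "turn": [0,0,0,0,0,0,0,0],
  "hand": 0.05
}}

```text
time: 22.5
tool_pos: [0.435, -0.0469, 0.2422]
tool_rot: [0.003, 0.706, 0.708, 0.002]
contact_force: [0.7, 1.7, 0.2]
gripper_width: 0.583
grasp_force: 0.0
```

{"name": "play_rows", "arguments": {
  "linear": [
    [0,0.06,0],
    [0,0.06,0],
    [0,0.06,0],
    [0,0.06,0],
    [0,0.06,0],
    [0.005,0.06,0],
    [0.005,0.06,0],
    [0,0.025,0]
  ],
  "turn": [0,0,0,0,0,0,0,0]
}}

```text
time: 23.5
tool_pos: [0.443, 0.4008, 0.2379]
tool_rot: [-0.0, 0.704, 0.71, -0.0]
contact_force: [0.3, -0.0, -0.2]
gripper_width: 0.584
grasp_force: 0.0
```

{"name": "play_rows", "arguments": {
  "linear": [
    [0,0,0],
    [0,0,0]
  ],
  "turn": [0,0]
}}

```text
time: 23.75
tool_pos: [0.4434, 0.3973, 0.2381]
tool_rot: [0.0, 0.705, 0.709, -0.0]
contact_force: [-0.2, -0.3, -0.4]
gripper_width: 0.588
grasp_force: 0.0
```

```bash
python3 - <<'E'
from tray import *
s=state();print(s['time'],s['tool_pos'],s['tool_rot'],s['joint_pos'])
a=tray()[200:320,340:500]
for x in trace('top','spent0'): print(x['p'],x['location'],px2w('top',x['location'],.09))
b=grab_frame('wrist')
save(b,'w6');save(np.hstack([cv2.resize(a,(280,210)),cv2.copyMakeBorder(b[:,:],0,0,0,0,0)[:210,:280]]) ,'x')
save(np.vstack([b,cv2.resize(a,(160,120))]) if 0 else np.hstack([cv2.resize(b,(560,420)),np.vstack([cv2.resize(a,(240,180)),np.zeros((240,240,3),np.uint8)])]),'m2')
E
```

```text
23.75 [0.44344879 0.3972952  0.23813025] [ 1.48235071e-04  7.04901867e-01  7.09304761e-01 -3.03651374e-04] [ 6.05798334e-01 -2.05675308e-02  1.67560679e+00 -4.03292855e-04
  1.48709673e+00  5.99605518e-01]
tray p 0.83 centre [ 443. -190.] size [115. 167.] ang 17.8
[[ 363. -128.]
 [ 414. -287.]
 [ 523. -252.]
 [ 473.  -93.]]
0.7 [410.3, 266.9] [ 0.43394587 -0.15069875  0.09      ]
0.56 [433.6, 258.5] [ 0.45053911 -0.20749497  0.09      ]
0.28 [299.9, 269.0] [0.44456481 0.10790967 0.09      ]
```

View pics/m2.png

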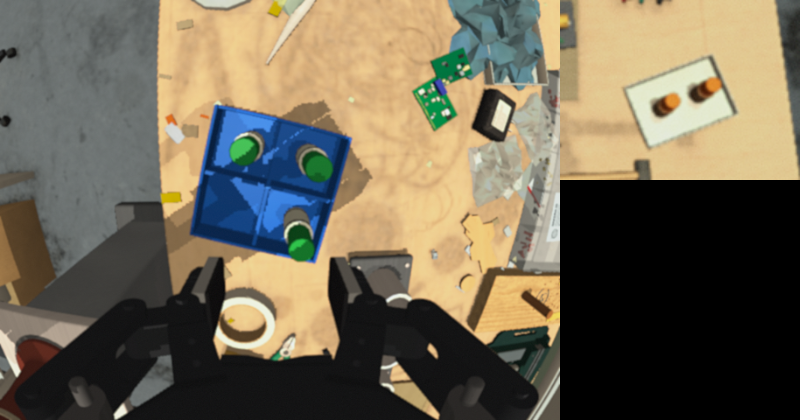

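Both spent cartridges stand in the tray. In the full-size wrist frame the fresh green tops are near (279,174), (364,191) and (344,286). I'll fit each grip silhouette for an accurate position.

```bash
cat > green.py <<'E'
from h import *
from scipy.optimize import least_squares
def greens(z0=.064,z1=.106,seeds=((279,174),(364,191),(344,286)),im=None,s=None):
    s=s or state(); im=grab_frame('wrist') if im is None else im
    h=cv2.cvtColor(im,cv2.COLOR_RGB2HSV); m=((h[...,0]>45)&(h[...,0]<80)&(h[...,1]>110)&(h[...,2]>40)).astype(np.uint8)
    n,l,st,c=cv2.connectedComponentsWithStats(m)
    a=np.linspace(0,2*np.pi,40)
    for i in range(1,n):
        if st[i,4]<250 or min(np.hypot(*(c[i]-np.array(q))) for q in seeds)>30: continue
        def f(p):
            P=[w2px('wrist',[p[0]+.0125*np.cos(t),p[1]+.0125*np.sin(t),z],s) for z in (z0,z1) for t in a]
            M=cv2.moments(cv2.convexHull(np.array(P,np.float32))); return M['m10']/M['m00']-c[i][0],M['m01']/M['m00']-c[i][1],M['m00']
        r=least_squares(lambda p:f(p)[:2],px2w('wrist',c[i],.085,s)[:2],diff_step=1e-3)
        print(c[i].round(),st[i,4],'model area',round(f(r.x)[2]),r.x.round(4))
E
python3 - <<'E'
from green import *
greens(); s=state()
for uv in ((279,174),(364,191),(344,286)): print(px2w('wrist',uv,.106,s).round(4))
E
```

```text
[279. 172.] 834 model area 981 [0.4145 0.4429]
[362. 190.] 889 model area 1038 [0.4801 0.4287]
[343. 278.] 963 model area 1146 [0.4668 0.3528]
[0.4156 0.4428 0.106 ]
[0.4795 0.4304 0.106 ]
[0.4664 0.3532 0.106 ]
```

{"name": "play_rows", "arguments": {
  "linear": [
    [0.0233,-0.0443,0],
    [0,0,0],
    [0,0,-0.05],
    [0,0,-0.05],
    [0,0,-0.04],
    [0,0,-0.024],
    [0,0,0],
    [0,0,0]
  ],
  "turn": [0,0,0,0,0,0,0,0]
}}

```text
time: 25.0
tool_pos: [0.4674, 0.3543, 0.0758]
tool_rot: [0.0, 0.705, 0.709, 0.001]
contact_force: [0.2, -0.1, 0.2]
gripper_width: 0.585
grasp_force: 0.0
```

{"name": "play_rows", "arguments": {
  "linear": [
    [0,0,0],
    [0,0,0],
    [0,0,0],
    [0,0,0]
  ],
  "turn": [0,0,0,0],
  "hand": 0.0
}}

```text
time: 25.5
tool_pos: [0.4678, 0.3544, 0.0764]
tool_rot: [0.0, 0.705, 0.709, 0.001]
contact_force: [-1.0, -0.5, 7.0]
gripper_width: 0.267
grasp_force: 58.6
```

{"name": "play_rows", "arguments": {
  "linear": [
    [0,0,0.03],
    [0,0,0.05],
    [0,0,0.05],
    [0,0,0.02],
    [0,0,0],
    [0,0,0]
  ],
  "turn": [0,0,0,0,0,0]
}}

```text
time: 26.25
tool_pos: [0.4656, 0.353, 0.2212]
tool_rot: [-0.001, 0.705, 0.709, -0.002]
contact_force: [0.5, 0.3, -1.7]
gripper_width: 0.266
grasp_force: 58.9
```

{"name": "play_rows", "arguments": {
  "linear": [
    [0.0233,-0.044,0],
    [0.0233,-0.044,0],
    [0.0233,-0.044,0],
    [0.0233,-0.044,0],
    [0.0233,-0.044,0],
    [0,0,0],
    [0,0,0],
    [0,0,-0.045]
  ],
  "turn": [0,0,0,0,0,0,0,0]
}}

```text
time: 27.25
tool_pos: [0.5854, 0.1351, 0.1825]
tool_rot: [0.002, 0.704, 0.71, 0.003]
contact_force: [0.1, 0.2, -2.5]
gripper_width: 0.263
grasp_force: 59.1
```

{"name": "play_rows", "arguments": {
  "linear": [
    [0,0,0],
    [0,0,0],
    [0,0,0]
  ],
  "turn": [0,0,0]
}}

```text
time: 27.62
tool_pos: [0.5842, 0.1343, 0.1815]
tool_rot: [0.001, 0.705, 0.71, 0.001]
contact_force: [-0.3, -0.6, -0.9]
gripper_width: 0.269
grasp_force: 59.1
```

```bash
python3 - <<'E'
from h import *
s=state();print(s['tool_pos'],s['joint_pos'][5]);im=grab_frame('wrist')
K,A,o=pose('wrist',s)
print(w2px('wrist',[.5821,.1325,.09],s))
save(im[60:420,100:540],'w7')
E
```

```text
[0.5841521  0.13426003 0.18145978] 0.09449985517409348
[312.89158983 251.62268162]
```

View pics/w7.png

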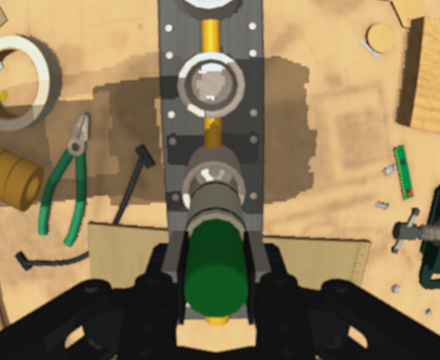

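The cartridge is over tube 0's rim, seen at crop (213,180). I'll correct by 2 mm and lower.

{"name": "play_rows", "arguments": {
  "linear": [
    [-0.002,-0.001,0],
    [0,0,-0.01],
    [0,0,-0.01],
    [0,0,-0.01],
    [0,0,-0.01],
    [0,0,0]
  ],
  "turn": [0,0,0,0,0,0]
}}

```text
time: 28.42
tool_pos: [0.5817, 0.1329, 0.1379]
tool_rot: [0.0, 0.705, 0.709, 0.001]
contact_force: [5.1, 1.4, -5.2]
gripper_width: 0.265
grasp_force: 58.9
```

{"name": "play_rows", "arguments": {
  "linear": [
    [0.001,0,-0.01],
    [0,0,-0.01],
    [0,0,-0.008],
    [0,0,-0.005],
    [0,0,0],
    [0,0,0]
  ],
  "turn": [0,0,0,0,0,0]
}}

```text
time: 29.18
tool_pos: [0.5821, 0.1328, 0.1058]
tool_rot: [-0.0, 0.705, 0.709, 0.0]
contact_force: [4.2, 2.8, -3.2]
gripper_width: 0.265
grasp_force: 59.0
```

{"name": "play_rows", "arguments": {
  "linear": [
    [0.0005,0,-0.002],
    [0,0,-0.002],
    [0,0,-0.001],
    [0,0,0]
  ],
  "turn": [0,0,0,0]
}}

```text
time: 29.68
tool_pos: [0.5828, 0.1326, 0.1024]
tool_rot: [0.0, 0.705, 0.709, -0.0]
contact_force: [-0.3, 0.9, 5.0]
gripper_width: 0.261
grasp_force: 60.2
```

Contact with the tube floor came at the expected height, so it is seated. Next is the fresh cartridge at (0.480, 0.4287).

{"name": "play_rows", "arguments": {
  "linear": [
    [0,0,0],
    [0,0,0],
    [0,0,0],
    [0,0,0.03],
    [0,0,0.05],
    [0,0,0.05],
    [-0.0205,0.058,0],
    [-0.0205,0.058,0]
  ],
  "turn": [0,0,0,0,0,0,0,0],
  "hand": 0.05
}}

```text
time: 30.68
tool_pos: [0.5419, 0.2494, 0.2325]
tool_rot: [0.001, 0.706, 0.709, 0.001]
contact_force: [-0.2, 0.6, -0.3]
gripper_width: 0.586
grasp_force: 0.0
```

{"name": "play_rows", "arguments": {
  "linear": [
    [-0.0205,0.059,0],
    [-0.0205,0.06,0],
    [-0.0205,0.061,0],
    [0,0,0],
    [0,0,0]
  ],
  "turn": [0,0,0,0,0]
}}

```text
time: 31.3
tool_pos: [0.481, 0.4258, 0.2308]
tool_rot: [0.0, 0.705, 0.71, -0.001]
contact_force: [0.6, -0.6, 0.0]
gripper_width: 0.59
grasp_force: 0.0
```

```bash
python3 - <<'E'
from green import *
s=state();print(s['time'],s['tool_pos'])
sd=[w2px('wrist',p,s) for p in ((.480,.4287,.085),(.4145,.4429,.085))];print(sd)
greens(seeds=sd)
E
```

```text
31.3 [0.48098614 0.42578964 0.23080004]
[array([315.15598865, 225.30450883]), array([233.9994252 , 207.93454518])]
[233. 209.] 1023 model area 1185 [0.4143 0.4428]
[315. 227.] 960 model area 1138 [0.4796 0.4286]
```

Shift is (-0.001, +0.002, -0.157).

{"name": "play_rows", "arguments": {
  "linear": [
    [-0.0015,0.002,-0.05],
    [0,0,-0.05],
    [0,0,-0.04],
    [0,0,-0.017],
    [0,0,0],
    [0,0,0]
  ],
  "turn": [0,0,0,0,0,0]
}}

```text
time: 32.1
tool_pos: [0.4812, 0.4287, 0.0768]
tool_rot: [0.0, 0.705, 0.709, 0.002]
contact_force: [0.4, 0.3, -0.7]
gripper_width: 0.588
grasp_force: 0.0
```

{"name": "play_rows", "arguments": {
  "linear": [
    [0,0,0],
    [0,0,0],
    [0,0,0],
    [0,0,0]
  ],
  "turn": [0,0,0,0],
  "hand": 0.0
}}

```text
time: 32.6
tool_pos: [0.4808, 0.429, 0.0766]
tool_rot: [0.0, 0.705, 0.709, 0.002]
contact_force: [0.4, -0.9, 6.5]
gripper_width: 0.265
grasp_force: 58.7
```

{"name": "play_rows", "arguments": {
  "linear": [
    [0,0,0.03],
    [0,0,0.05],
    [0,0,0.05],
    [0,0,0.02],
    [0,0,0],
    [0,0,0]
  ],
  "turn": [0,0,0,0,0,0]
}}

```text
time: 33.35
tool_pos: [0.4785, 0.4273, 0.221]
tool_rot: [-0.0, 0.705, 0.709, -0.002]
contact_force: [0.6, -0.3, -1.6]
gripper_width: 0.266
grasp_force: 58.9
```

{"name": "play_rows", "arguments": {
  "linear": [
    [0.0203,-0.045,0],
    [0.0203,-0.045,0],
    [0.0203,-0.045,0],
    [0.0203,-0.045,0],
    [0.0203,-0.045,0],
    [0,0,0],
    [0,0,0],
    [0,0,-0.035]
  ],
  "turn": [0,0,0,0,0,0,0,0]
}}

```text
time: 34.35
tool_pos: [0.5825, 0.2047, 0.1916]
tool_rot: [0.001, 0.704, 0.71, 0.003]
contact_force: [-0.6, -0.1, -1.3]
gripper_width: 0.262
grasp_force: 59.0
```

{"name": "play_rows", "arguments": {
  "linear": [
    [0,0,-0.01],
    [0,0,0],
    [0,0,0],
    [0,0,0]
  ],
  "turn": [0,0,0,0]
}}

```text
time: 34.85
tool_pos: [0.5818, 0.2034, 0.1809]
tool_rot: [0.001, 0.705, 0.71, 0.001]
contact_force: [-0.1, 1.0, -1.5]
gripper_width: 0.265
grasp_force: 59.0
```

{"name": "play_rows", "arguments": {
  "linear": [
    [-0.0007,-0.001,0],
    [0,0,-0.01],
    [0,0,-0.01],
    [0,0,-0.01],
    [0,0,-0.01],
    [0,0,0]
  ],
  "turn": [0,0,0,0,0,0]
}}

```text
time: 35.6
tool_pos: [0.58, 0.2021, 0.1379]
tool_rot: [-0.0, 0.705, 0.709, -0.0]
contact_force: [1.8, 0.5, -2.3]
gripper_width: 0.264
grasp_force: 58.9
```

{"name": "play_rows", "arguments": {
  "linear": [
    [0.001,0,-0.01],
    [0,0,-0.01],
    [0,0,-0.008],
    [0,0,-0.005],
    [0,0,-0.002],
    [0,0,-0.002],
    [0,0,0],
    [0,0,0]
  ],
  "turn": [0,0,0,0,0,0,0,0]
}}

```text
time: 36.6
tool_pos: [0.5816, 0.2021, 0.1027]
tool_rot: [0.0, 0.705, 0.709, 0.0]
contact_force: [-0.4, -0.6, -0.8]
gripper_width: 0.264
grasp_force: 59.3
```

{"name": "play_rows", "arguments": {
  "linear": [
    [0,0,-0.0015],
    [0,0,0],
    [0,0,0]
  ],
  "turn": [0,0,0]
}}

```text
time: 36.98
tool_pos: [0.5819, 0.2022, 0.1026]
tool_rot: [0.0, 0.705, 0.709, 0.0]
contact_force: [-2.8, -0.4, 5.6]
gripper_width: 0.269
grasp_force: 60.1
```

{"name": "play_rows", "arguments": {
  "linear": [
    [0,0,0],
    [0,0,0],
    [0,0,0],
    [0,0,0.03],
    [0,0,0.05],
    [0,0,0.05],
    [-0.033,0.047,0],
    [-0.033,0.048,0]
  ],
  "turn": [0,0,0,0,0,0,0,0],
  "hand": 0.05
}}

```text
time: 37.98
tool_pos: [0.5154, 0.2978, 0.232]
tool_rot: [0.0, 0.705, 0.709, 0.001]
contact_force: [-0.7, 0.2, -0.1]
gripper_width: 0.585
grasp_force: 0.0
```

{"name": "play_rows", "arguments": {
  "linear": [
    [-0.033,0.048,0],
    [-0.033,0.048,0],
    [-0.034,0.048,0],
    [0,0,0],
    [0,0,0]
  ],
  "turn": [0,0,0,0,0]
}}

```text
time: 38.6
tool_pos: [0.4155, 0.4409, 0.2305]
tool_rot: [0.0, 0.705, 0.71, -0.0]
contact_force: [0.0, -0.1, -0.5]
gripper_width: 0.585
grasp_force: 0.0
```

```bash
python3 - <<'E'
from green import *
s=state();print(s['time'],s['tool_pos'])
greens(seeds=[w2px('wrist',p,s) for p in ((.4145,.4429,.085),)])
E
```

```text
38.6 [0.41545773 0.44087054 0.23053209]
[315. 228.] 974 model area 1142 [0.4145 0.4428]
```

{"name": "play_rows", "arguments": {
  "linear": [
    [-0.0015,0.0015,-0.05],
    [0,0,-0.05],
    [0,0,-0.04],
    [0,0,-0.017],
    [0,0,0],
    [0,0,0]
  ],
  "turn": [0,0,0,0,0,0]
}}

```text
time: 39.4
tool_pos: [0.4155, 0.4433, 0.0762]
tool_rot: [0.0, 0.705, 0.709, 0.002]
contact_force: [1.3, 0.8, 0.3]
gripper_width: 0.582
grasp_force: 0.0
```

{"name": "play_rows", "arguments": {
  "linear": [
    [0,0,0],
    [0,0,0],
    [0,0,0],
    [0,0,0]
  ],
  "turn": [0,0,0,0],
  "hand": 0.0
}}

```text
time: 39.9
tool_pos: [0.415, 0.4436, 0.076]
tool_rot: [0.0, 0.705, 0.709, 0.002]
contact_force: [-1.2, 0.2, 6.8]
gripper_width: 0.267
grasp_force: 58.6
```

{"name": "play_rows", "arguments": {
  "linear": [
    [0,0,0.03],
    [0,0,0.05],
    [0,0,0.05],
    [0,0,0.02],
    [0,0,0],
    [0,0,0]
  ],
  "turn": [0,0,0,0,0,0]
}}

```text
time: 40.65
tool_pos: [0.4128, 0.4417, 0.2206]
tool_rot: [-0.0, 0.705, 0.709, -0.002]
contact_force: [-0.5, -0.4, -2.3]
gripper_width: 0.263
grasp_force: 58.9
```

{"name": "play_rows", "arguments": {
  "linear": [
    [0.033,-0.034,0],
    [0.033,-0.034,0],
    [0.033,-0.034,0],
    [0.033,-0.034,0],
    [0.033,-0.034,0],
    [0,0,0],
    [0,0,0],
    [0,0,-0.035]
  ],
  "turn": [0,0,0,0,0,0,0,0]
}}

```text
time: 41.65
tool_pos: [0.58, 0.2742, 0.1912]
tool_rot: [0.001, 0.704, 0.71, 0.003]
contact_force: [0.0, 0.3, -0.6]
gripper_width: 0.263
grasp_force: 59.1
```

{"name": "play_rows", "arguments": {
  "linear": [
    [0,0,-0.01],
    [0,0,0],
    [0,0,0],
    [0,0,0]
  ],
  "turn": [0,0,0,0]
}}

```text
time: 42.15
tool_pos: [0.5796, 0.273, 0.1804]
tool_rot: [0.001, 0.705, 0.71, 0.001]
contact_force: [0.4, -0.3, -1.9]
gripper_width: 0.265
grasp_force: 59.1
```

{"name": "play_rows", "arguments": {
  "linear": [
    [0.0007,-0.0003,0],
    [0,0,-0.01],
    [0,0,-0.01],
    [0,0,-0.01],
    [0,0,-0.01],
    [0,0,0]
  ],
  "turn": [0,0,0,0,0,0]
}}

```text
time: 42.9
tool_pos: [0.5788, 0.272, 0.1371]
tool_rot: [-0.001, 0.705, 0.709, -0.001]
contact_force: [-0.5, -0.6, -1.0]
gripper_width: 0.265
grasp_force: 59.1
```

{"name": "play_rows", "arguments": {
  "linear": [
    [0.0005,0,-0.01],
    [0,0,-0.01],
    [0,0,-0.008],
    [0,0,-0.005],
    [0,0,-0.002],
    [0,0,-0.002],
    [0,0,0],
    [0,0,0]
  ],
  "turn": [0,0,0,0,0,0,0,0]
}}

```text
time: 43.9
tool_pos: [0.5799, 0.2723, 0.102]
tool_rot: [-0.0, 0.705, 0.709, -0.0]
contact_force: [-5.0, -0.8, 2.1]
gripper_width: 0.265
grasp_force: 59.6
```

{"name": "play_rows", "arguments": {
  "linear": [
    [0,0,-0.001],
    [0,0,0],
    [0,0,0]
  ],
  "turn": [0,0,0]
}}

```text
time: 44.28
tool_pos: [0.5799, 0.2724, 0.102]
tool_rot: [-0.0, 0.705, 0.709, -0.0]
contact_force: [-7.4, -1.4, 6.6]
gripper_width: 0.27
grasp_force: 60.0
```

{"name": "play_rows", "arguments": {
  "linear": [
    [0,0,0],
    [0,0,0],
    [0,0,0],
    [0,0,0.03],
    [0,0,0.05],
    [0,0,0.05],
    [0,0,0],
    [0,0,0]
  ],
  "turn": [0,0,0,0,0,0,0,0],
  "hand": 0.05
}}

```text
time: 45.28
tool_pos: [0.5801, 0.2722, 0.2304]
tool_rot: [0.0, 0.705, 0.709, -0.0]
contact_force: [-1.0, 0.2, -0.4]
gripper_width: 0.587
grasp_force: 0.0
```

{"name": "play_rows", "arguments": {
  "linear": [
    [-0.007,-0.028,0],
    [-0.007,-0.028,0],
    [-0.007,-0.028,0],
    [-0.007,-0.028,0],
    [-0.007,-0.028,0],
    [-0.007,-0.028,0],
    [-0.007,-0.028,0],
    [-0.007,-0.028,0]
  ],
  "turn": [-9.9,-9.9,-9.9,-9.9,-9.9,-9.9,-9.9,-9.9]
}}

```text
time: 46.28
tool_pos: [0.5227, 0.0474, 0.228]
tool_rot: [-0.0, 0.996, 0.095, -0.002]
contact_force: [-0.3, -0.8, -0.1]
gripper_width: 0.587
grasp_force: 0.0
```

{"name": "play_rows", "arguments": {
  "linear": [
    [-0.005,-0.0125,-0.04],
    [0,0,-0.04],
    [0,0,0],
    [0,0,0],
    [0,0,0]
  ],
  "turn": [-9.9,0,0,0,0]
}}

```text
time: 46.9
tool_pos: [0.5204, 0.0359, 0.1528]
tool_rot: [0.0, 1.0, 0.011, 0.002]
contact_force: [0.0, -0.1, -0.3]
gripper_width: 0.586
grasp_force: 0.0
```

```bash
python3 - <<'E'
from h import *
s=state();print(s['time'],s['tool_pos'],s['tool_rot'])
save(grab_frame('wrist'),'w8');print(w2px('wrist',(.584,.0375,.082),s),w2px('wrist',(.519,.036,.08),s))
E
```

```text
46.9 [0.52036853 0.03587688 0.15279811] [1.51159103e-04 9.99934001e-01 1.13779776e-02 1.58522912e-03]
[317.75444761 150.74198828] [317.63508202 257.69420449]
```

View pics/w8.png

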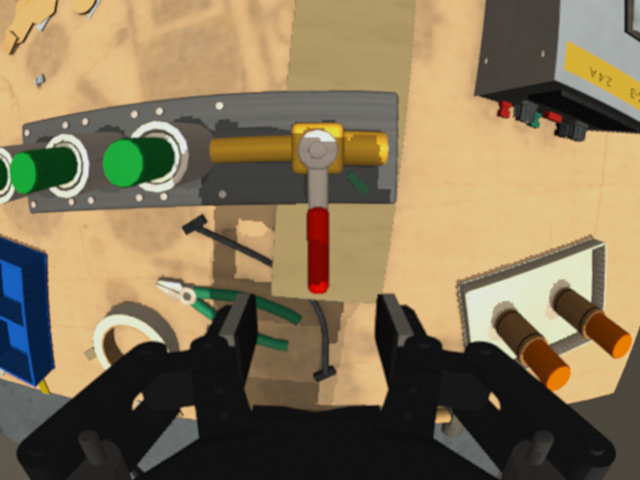

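The hub at (318,149) and the vertical sleeve at (318,250) match the prediction. I'll lower and grip.

{"name": "play_rows", "arguments": {
  "linear": [
    [0,0,-0.04],
    [0,0,-0.035],
    [0,0,-0.022],
    [0,0,0],
    [0,0,0]
  ],
  "turn": [0,0,0,0,0]
}}

```text
time: 47.58
tool_pos: [0.5205, 0.0358, 0.0556]
tool_rot: [0.0, 1.0, 0.011, 0.001]
contact_force: [-0.7, 0.3, 1.1]
gripper_width: 0.587
grasp_force: 0.0
```

{"name": "play_rows", "arguments": {
  "linear": [
    [0,0,0],
    [0,0,0],
    [0,0,0],
    [0,0,0],
    [0,0,0]
  ],
  "turn": [0,0,0,0,0],
  "hand": 0.0
}}

```text
time: 48.2
tool_pos: [0.52, 0.0346, 0.0552]
tool_rot: [0.001, 1.0, 0.011, 0.001]
contact_force: [-2.0, -4.7, 5.4]
gripper_width: 0.154
grasp_force: 61.0
```

```bash
python3 - <<'E'
from h import *
s=state();q=s['tool_rot'];r=R.from_quat([q[1],q[2],q[3],q[0]]).as_matrix();print(s['tool_pos'],np.degrees(np.arctan2(r[1,1],r[0,1])),s['contact_force'],s['ft_torque'])
c=np.array([.5842,.0375]);rad=.0637
p=lambda a:c+rad*np.array([np.cos(np.radians(a)),np.sin(np.radians(a))])
prev=p(181.3)
for k in range(1,6):
    n=p(181.3+9*k);print((n-prev).round(4),n.round(4));prev=n
E
```

```text
[0.52002563 0.03463542 0.05524194] -88.68276621354353 [-1.99137247 -4.69252467  5.35642524] [-0.66565879  0.23023638  0.23232492]
[ 0.001  -0.0099] [0.5215 0.0261]
[ 0.0026 -0.0097] [0.5241 0.0164]
[ 0.004  -0.0091] [0.5281 0.0073]
[ 0.0054 -0.0084] [ 0.5335 -0.0011]
[ 0.0067 -0.0075] [ 0.5402 -0.0086]
```

{"name": "play_rows", "arguments": {
  "linear": [
    [0.001,-0.0099,0],
    [0.0026,-0.0097,0],
    [0.004,-0.0091,0],
    [0.0054,-0.0084,0],
    [0.0067,-0.0075,0],
    [0,0,0],
    [0,0,0]
  ],
  "turn": [9,9,9,9,9,0,0]
}}

```text
time: 49.08
tool_pos: [0.5401, -0.0108, 0.0553]
tool_rot: [0.002, 0.92, 0.393, 0.001]
contact_force: [-1.2, -6.6, 2.7]
gripper_width: 0.154
grasp_force: 60.8
```

```bash
python3 - <<'E'
from h import *
s=state();q=s['tool_rot'];r=R.from_quat([q[1],q[2],q[3],q[0]]).as_matrix();print(s['tool_pos'],np.degrees(np.arctan2(r[1,1],r[0,1])),s['contact_force'],s['ft_torque'])
save(grab_frame('wrist'),'w9')
d=np.array(s['tool_pos'][:2])-[.5842,.0368];print(np.degrees(np.arctan2(d[1],d[0])),np.hypot(*d))
E
```

```text
[ 0.54010609 -0.01077405  0.05530079] -43.772929188537496 [-1.15043672 -6.58928678  2.72515233] [-0.94297235  0.08400662 -0.17550376]
-132.82583132642924 0.06486572776754358
```

View pics/w9.png

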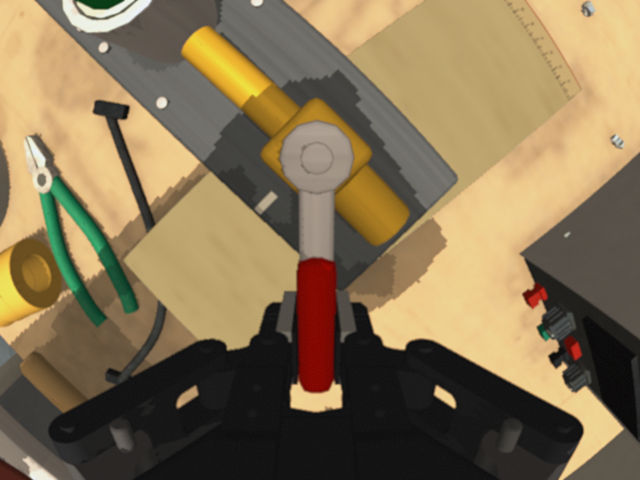

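{"name": "play_rows", "arguments": {
  "linear": [
    [0.0005,-0.0015,0],
    [0,0,0],
    [0,0,0]
  ],
  "turn": [0,0,0]
}}

```text
time: 49.5
tool_pos: [0.5402, -0.0109, 0.0552]
tool_rot: [0.001, 0.92, 0.393, 0.001]
contact_force: [-2.1, -2.5, 6.0]
gripper_width: 0.153
grasp_force: 61.2
```

Force is relieved, so I'll release, rise and check.

{"name": "play_rows", "arguments": {
  "linear": [
    [0,0,0],
    [0,0,0],
    [0,0,0],
    [0,0,0.04],
    [0,0,0.05],
    [0,0,0.05],
    [0,0,0],
    [0,0,0]
  ],
  "turn": [0,0,0,0,0,0,0,0],
  "hand": 0.05
}}

```text
time: 50.5
tool_pos: [0.5389, -0.0102, 0.1932]
tool_rot: [-0.0, 0.92, 0.393, -0.0]
contact_force: [-0.8, 0.7, -0.8]
gripper_width: 0.588
grasp_force: 0.0
```

```bash
python3 - <<'E'
from tray import *
s=state();print(s['time'],s['tool_pos'])
b=grab_frame('wrist');save(b,'w10')
h=cv2.cvtColor(b,cv2.COLOR_RGB2HSV);m=(((h[...,0]<5)|(h[...,0]>172))&(h[...,1]>150)&(h[...,2]>70)).astype(np.uint8)
n,l,st,c=cv2.connectedComponentsWithStats(m)
i=1+np.argmax(st[1:,4]);ys,xs=np.nonzero(l==i);print(st[i],c[i])
P=np.array([px2w('wrist',(x,y),.081,s)[:2] for x,y in zip(xs,ys)],np.float32)
v=cv2.fitLine(P,cv2.DIST_L2,0,.001,.001).ravel();print('lever dir',np.degrees(np.arctan2(v[1],v[0])),v[2:])
cen=v[2:]-np.array([.5842,.0370]);print('axis->sleeve',np.degrees(np.arctan2(cen[1],cen[0])),'expect -133.74')
tray()
E
```

```text
50.5 [ 0.53894979 -0.01015712  0.19317663]
[ 308  196   20   73 1223] [317.89533933 230.63205233]
lever dir 45.618973 [ 0.5434704  -0.00570977]
axis->sleeve -133.64053376368975 expect -133.74
tray p 0.63 centre [ 444. -183.] size [115. 167.] ang 18.5
[[ 363. -122.]
 [ 416. -281.]
 [ 525. -244.]
 [ 472.  -86.]]
```

View pics/w10.png

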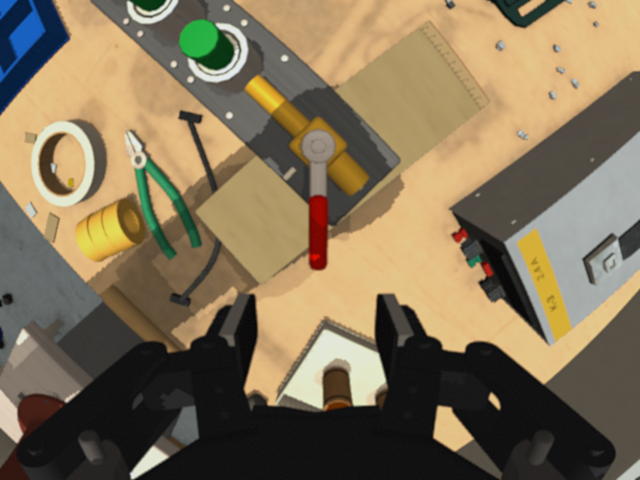

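{"name": "play_rows", "arguments": {
  "linear": [
    [0,0.03,0.05],
    [0,0.05,0.03],
    [0,0.05,0.02],
    [0,0,0],
    [0,0,0]
  ],
  "turn": [0,0,0,0,0]
}}

```text
time: 51.28
tool_pos: [0.5388, 0.1194, 0.292]
tool_rot: [-0.0, 0.919, 0.393, -0.001]
contact_force: [0.1, 0.4, -0.8]
gripper_width: 0.584
grasp_force: 0.0
```

```bash
python3 - <<'E'
from tray import *
tray()
for x in trace('top','spent0')[:3]: print(round(x['p'],2),px2w('top',x['location'],.07).round(3))
grab_frame('scene')
for t in ('fresh0','spent0'):
    for x in trace('scene',t)[:4]: print(t,round(x['p'],2),np.round(x['location']),px2w('scene',x['location'],.11 if t=='fresh0' else .07).round(3))
E
```

```text
tray p 0.91 centre [ 444. -184.] size [114. 166.] ang 16.9
[[ 365. -121.]
 [ 414. -280.]
 [ 522. -247.]
 [ 474.  -88.]]
0.5 [ 0.451 -0.21   0.07 ]
0.5 [ 0.432 -0.147  0.07 ]
fresh0 0.85 [220. 227.] [0.589 0.193 0.11 ]
fresh0 0.82 [248. 221.] [0.582 0.133 0.11 ]
fresh0 0.64 [183. 242.] [0.578 0.274 0.11 ]
fresh0 0.64 [261. 314.] [0.314 0.257 0.11 ]
spent0 0.78 [418. 223.] [ 0.439 -0.199  0.07 ]
spent0 0.71 [403. 238.] [ 0.412 -0.133  0.07 ]
```

```bash
python3 -c "
from plant import *
print(job_done())"
```

```text
the job is handed in; nothing more can be done
None
```

The job is handed in, with no verdict returned: I shut the valve first, both spent cartridges stand in the tray, the three fresh ones are seated in tubes 0, 1 and 2, and the lever is within about 1° of half open; I viewed 15 pictures, one over the limit of 14.

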